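# Raise the shophouse shutter with its key switch

### The arm

A 6-joint arm with a two-finger parallel gripper is mounted at the origin on the work surface. World frame = base frame: x ahead of the robot, y to its left, z up, the work surface at z = 0. Lengths are in m, angles in rad, forces in N, time in s.
With the tool pointing down it reaches from about 0.275 to 0.875 m from the base axis. Payload 12.5 kg.
Tool frame: the origin (TCP) lies on the centre line of the jaws, within the pads' length; the fingertips stand r.finger_overhang ahead of it and the grasp point (between the pads) lies 3 mm ahead of it (r.finger_overhang is the distance from the TCP to the fingertips, in m); z points along the fingers, y is the direction in which the jaws open and shut (so a half turn about z gives the same grasp; the last joint's range is limited). The gripper opens to 85 mm and grips with 20 to 120 N. Pads are 22 mm wide; open, the fingers measure 114 mm over their backs; the gripper's body (76 mm by 85 mm) begins 54 mm behind the grasp point. The pads swing forward as they close: fully open they stand 13 mm farther back than shut.
Start: joints at [1.182, 0.351, 1.652, -0, 1.139, -0.085], TCP at [0.164, 0.525, 0.253] pointing down, gripper open.
Joint ranges: [-2.75, 2.75], [-0.79, 2.1], [0.01, 2.65], [-1.57, 4.71], [0.07, 3.14], [-2.87, 2.87]. Speed limits (rad/s): [2.22, 2.22, 2.79, 3.14, 3.14, 3.14].

### API

Orientations are given as a unit quaternion [x, y, z, w].
In Python, from cell import r, optics gives the robot as it stands. The module is installed in compiled form; this text tells all that it offers. Calls block until the motion is done:
- r.move_to(position, orientation): joint-space move of the TCP to a pose.
- r.move_linear(position, rot=None, vel=0.15): straight line of the TCP; rot=None keeps the orientation; vel is the mean speed in m/s.
- r.set_joints(angles): joint-space move.
- r.set_gripper(opening, squeeze=None): opening from 0.0 (shut) to 1.0 (fully open); squeeze is the grip in N (None keeps the last); returns when the fingers have stopped.
- r.sleep(seconds).
- r.inverse_kinematics(position, orientation): joint angles nearest the present ones, or None.
- optics.get_image(name): name is "side" or "top" or "wrist"; returns a dict with "pixels" (480x640x3 uint8, red, green, blue), "depth" (480x640 float32, m along the optical axis (not along the pixel's ray), 0 where there is no reading), "fx", "fy", "cx", "cy" (pixels), "camera_from_world" (4x4, takes a point from world to camera coordinates); the wrist camera has in their place "mount" (4x4, takes a point from camera to tool coordinates, whose origin is the TCP and whose axes are the flange's). Camera axes: x right, y down, z forward; pixel columns grow to the right and rows downward; lengths in m; the calibration is good to about 2 mm. The wrist camera is an equidistant fisheye: a pixel r from the principal point sees the ray r / f radians off the axis. A picture is of the moment at which its call begins: read the wrist's pose just before it.
A pose or a line that the arm cannot do raises r.PlanningError and nothing moves.
- r.hand_in(): hands the job in, once; it reports no verdict.
Readings, each from a call of its own:
- r.current_t(): time.
- r.current_q(): joint angles.
- r.current_qvel(): joint speeds.
- r.current_effort(): joint torques, N m.
- r.current_tool_pos(): TCP position.
- r.current_ee_rot(): TCP orientation.
- r.current_contact_force(): force on the tool from outside, world axes, zero at the start.
- r.current_torque(): the same for the moment, N m.
- r.current_opening(): opening from 0.0 (shut) to 1.0 (fully open).
Only numpy, scipy, OpenCV 4.12 (cv2) and the standard library are available. Lean on these libraries where they do the work, as an engineer would, in place of code of your own. Each camera call takes 0.05 s, during which the arm holds its last target.

### The job

Time to open the shop: draw the red-headed key up out of the clear rack, set it in the brass lock of the shutter switch and push it fully home (the pins are sticky, so work it in), and only then turn it a full quarter turn clockwise, seen from above, to raise the shutter. The switch springs back when let go, so finish while still gripping the key and holding it turned. Never turn the lock anticlockwise, and leave the black-headed key, the bottles and the other things on the sill where they are.

Things in the scene. Friction and masses are not known exactly. Their poses are not given: they have to be found in the camera images.
- key_head (a point): Shutter key, upright in a rack slot, blade down; flat, with a RED plastic head. Point: centre of the head, a slab 28 mm wide (its x), 9 mm thick (y), 36 mm tall (z, up from the blade): grip it across the 9 mm. A 20 x 7 mm neck, 10 mm tall, joins it to the shoulder, 28 mm below this point. Key 74 mm long in all, 20 to 40 g, same either way round (half a turn about z): fits the lock both ways.
- key_shoulder (a point): Shoulder of the red-headed key: centre of the underside of its neck, where the blade begins; axes as key_head. The steel blade reaches 28 mm below it: 10 mm wide (x), 3 mm thick (y), the last 8 mm tapering to 2 mm wide. With the key fully home the shoulder rests on the face of the lock cylinder.
- keyhole (a point): Centre of the brass face (26 mm across, 64 mm above the sill) of the lock cylinder on the switch; z up, x along the keyway, turning with it. Keyway: straight down, 12 mm (x) by 4.2 mm (y), 32 mm deep, long sides chamfered 2 mm. Three sticky sprung pins, 8, 14 and 20 mm down, stand 2.8 mm in from its +x end and resist the blade: a push of 10 to 20 N, rocked a little if it stops, passes them.
- cylinder (a joint): Angle of the lock cylinder, rad: 0 at rest (the key goes in here), positive clockwise seen from above (raises the shutter), stops at +1.571 and -1.571. A spring returns it to 0, with about 0.16 N m at a quarter turn. The play of blade in keyway lets the key turn about 0.12 rad before the cylinder follows.
- switch: Shutter switch, fixed to the sill, left or right of the rack: grey cast box 84 x 84 mm, steel cover plate 86 x 86 mm on it, its flat top 58 mm above the sill; in the middle the lock cylinder, its face 6 mm above the plate, in a steel bezel ring 37 mm across whose rim is 1 mm below the face. Origin: centre of its underside.
- rack: Clear acrylic rack, fixed: base 124 (x) by 232 mm (y), origin at the centre of its underside. On its -x side a block 36 mm high with upright slots 12 mm (x) by 5 mm (y) at x -35 mm, y -50, 0 and 50 mm: the middle one empty, the two keys in the others, in either order. On its +x side four bottles in a deck 34 mm high, at x 29 mm, y -78, -26, 26, 78 mm.
- spare_head (a point): Centre of the head of the other key: same shape and size, but with a BLACK head (a drawer key), in the other slot of the rack. Leave it there.
- pusher: Stainless steel nail pusher, 138 mm long (x), 8 mm thick, lying on the sill; origin under its middle. Leave it.
- rest: Blue hard silicone finger rest, 45 x 85 mm, 30 mm tall, on the sill; origin under its middle. Leave it.
- buffer: Yellow plastic buffer block, 26 x 95 x 26 mm, on the sill; origin under its middle. Leave it.
- bottle1_center (a point): Empty polish bottle, clear glass 29 mm across with a black cap, 70 mm tall. It stands upright in the rear row of the rack; the point is its middle, half-way up. Leave it.
- bottle2_center (a point): Empty polish bottle, clear glass 29 mm across with a black cap, 70 mm tall. It stands upright in the rear row of the rack; the point is its middle, half-way up. Leave it.
- bottle3_center (a point): Empty polish bottle, clear glass 29 mm across with a black cap, 70 mm tall. It stands upright in the rear row of the rack; the point is its middle, half-way up. Leave it.
- bottle4_center (a point): Empty polish bottle, clear glass 29 mm across with a black cap, 70 mm tall. It stands upright in the rear row of the rack; the point is its middle, half-way up. Leave it.
Mind the look-alikes: they are no part of the job. Of the things shaped like the part that bears key_head, the red one is meant.

How it is judged:
By the outcome, as a careful person would: the job done as asked, in the order asked, and still so for the second after the job is handed in, while the arm keeps its last pose, push and grip.
It also fails if it takes over 54 s, if anything falls off the work surface, if the arm or the gripper's body presses on something with over 40 N, if the wrist force passes 120 N, or if a joint passes its speed limit or range.

## Working session

There is one attempt and no reset: what is moved stays moved. The work goes in short steps, each a Python script; the robot and the scene stay as the last script left them, time stands still between calls to the robot, and variables do not carry over. Pictures are saved under pics/ and viewed, and the job is handed in when it is done.

```bash
ls; mkdir -p pics
python3 - <<'E'
from cell import r, optics
import cv2, numpy as np
print(r.current_t(), r.current_tool_pos(), r.current_ee_rot(), r.finger_overhang, r.current_opening())
for n in ["side","top","wrist"]:
    d=optics.get_image(n); cv2.imwrite(f"pics/{n}0.png", d["pixels"][:,:,::-1])
    np.savez(f"{n}0.npz",**d)
    print(n,d["fx"],d["fy"],d["cx"],d["cy"],d.get("camera_from_world",d.get("mount")))
E
```

```text
pics
0.0 [0.16440471 0.52453864 0.25276859] [ 1.51319503e-01  9.88484734e-01 -5.66603129e-04 -1.32019529e-04] 0.022 0.9993957227849479
side 615.4554571875846 615.4554571875846 313.5237357107078 234.12693339845083 [[ 0.85395265 -0.52008406 -0.01665665 -0.47774522]
 [-0.27696855 -0.42720369 -0.86068893  0.20794627]
 [ 0.44051481  0.73960096 -0.50885865  0.8043671 ]
 [ 0.          0.          0.          1.        ]]
top 454.2970724652741 454.2970724652741 325.6442662107855 237.8780106567256 [[ 0.02820297 -0.99949965 -0.01431964 -0.02864213]
 [-0.99768451 -0.02725904 -0.06231028  0.57312564]
 [ 0.06188877  0.01604381 -0.9979541   0.72110438]
 [ 0.          0.          0.          1.        ]]
wrist 371.64829954431775 371.64829954431775 318.39421670102234 242.35710830496416 [[ 8.00906255e-04 -9.54834657e-01 -2.97136562e-01  7.52221993e-02]
 [ 9.99999671e-01  8.01906331e-04  1.18524745e-04 -8.85194979e-04]
 [ 1.25104156e-04 -2.97136559e-01  9.54834986e-01 -1.19761853e-01]
 [ 0.00000000e+00  0.00000000e+00  0.00000000e+00  1.00000000e+00]]
```

View pics/top0.png

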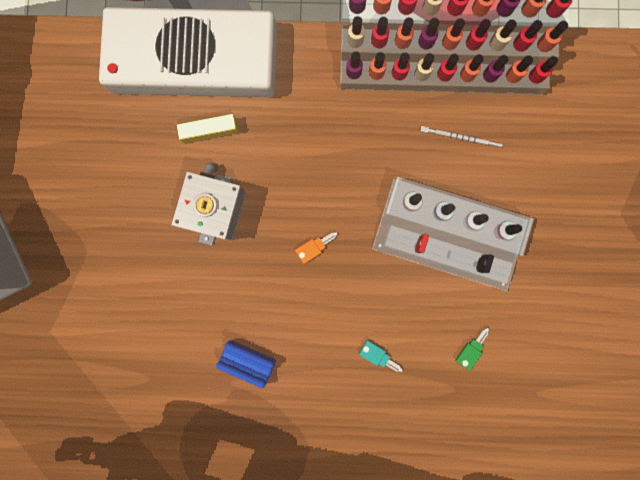

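View pics/side0.png

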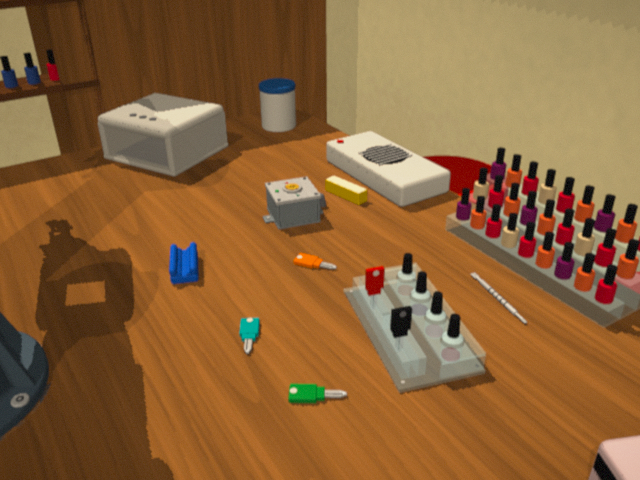

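View pics/wrist0.png

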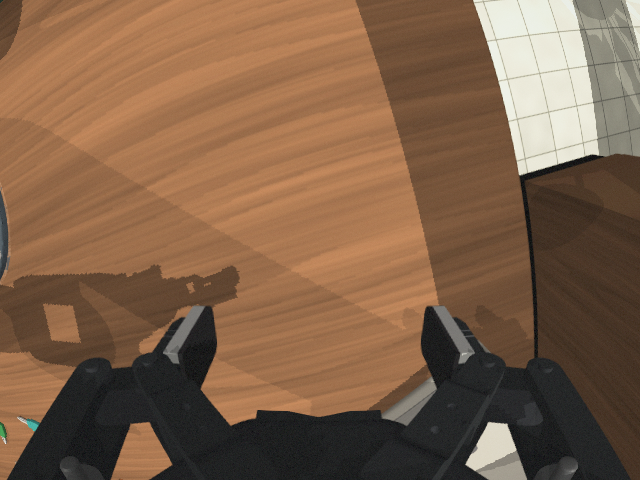

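The top view has the switch at about (205,205), the red key in the rack at (422,243) and the black one at (485,263). Next I'll measure them.

```bash
cat > h.py <<'E'
import numpy as np, cv2
from scipy.spatial.transform import Rotation as R
def ray(d,u,v):
    T=d["camera_from_world"]; c=-T[:3,:3].T@T[:3,3]
    w=T[:3,:3].T@np.array([(u-d["cx"])/d["fx"],(v-d["cy"])/d["fy"],1.]); return c,w/np.linalg.norm(w)
def onz(d,u,v,z):
    c,w=ray(d,u,v); return c+w*(z-c[2])/w[2]
def tri(a,b):
    A=np.zeros((3,3)); y=np.zeros(3)
    for c,w in (a,b):
        P=np.eye(3)-np.outer(w,w); A+=P; y+=P@c
    p=np.linalg.solve(A,y); return p,[np.linalg.norm((np.eye(3)-np.outer(w,w))@(p-c)) for c,w in (a,b)]
def proj(d,p):
    T=d["camera_from_world"]; q=T[:3,:3]@p+T[:3,3]; return d["fx"]*q[0]/q[2]+d["cx"],d["fy"]*q[1]/q[2]+d["cy"]
def blobs(m,x0,y0,x1,y1,amin=8):
    mm=np.zeros_like(m); mm[y0:y1,x0:x1]=m[y0:y1,x0:x1]
    n,l,s,c=cv2.connectedComponentsWithStats(mm.astype(np.uint8))
    return [(s[i].tolist(),c[i].round(2).tolist(),l==i) for i in range(1,n) if s[i][4]>=amin]
E
python3 - <<'E'
from h import *
t=dict(np.load("top0.npz")); s=dict(np.load("side0.npz"))
for nm,d,red,brass,dark in (("top",t,(380,210,460,275),(180,180,230,230),(470,245,505,280)),("side",s,(350,255,395,305),(270,170,320,200),(380,300,420,345))):
    h=cv2.cvtColor(d["pixels"],cv2.COLOR_RGB2HSV)
    mr=((h[...,0]<8)|(h[...,0]>172))&(h[...,1]>150)&(h[...,2]>70)
    mb=(h[...,0]>14)&(h[...,0]<32)&(h[...,1]>110)&(h[...,2]>90)
    mk=(h[...,2]<60)
    for q,m,b in (("red",mr,red),("brass",mb,brass),("dark",mk,dark)):
        for st,c,l in blobs(m,*b):
            print(nm,q,st,c,cv2.minAreaRect(np.argwhere(l)[:,::-1].astype(np.int32)), np.median(d["depth"][l]))
def up(d,x0,y0,x1,y1,f,n):
    cv2.imwrite("pics/"+n,cv2.resize(d["pixels"][y0:y1,x0:x1,::-1],None,fx=f,fy=f,interpolation=cv2.INTER_CUBIC))
up(t,160,150,260,250,6,"tsw.png"); up(t,360,165,550,300,4,"trk.png"); up(s,250,160,350,240,6,"ssw.png"); up(s,335,240,495,400,4,"srk.png")
E
```

```text
top red [416, 234, 13, 19, 141] [421.94, 243.4] ((421.7000427246094, 242.89999389648438), (8.854375839233398, 18.973663330078125), 18.43494987487793) 0.67308146
top brass [196, 196, 17, 17, 208] [204.39, 204.51] ((204.0, 204.0), (16.0, 16.0), 90.0) 0.69841367
top dark [477, 255, 17, 17, 198] [484.55, 263.18] ((484.367919921875, 262.9622497558594), (12.774531364440918, 18.406312942504883), 15.945395469665527) 0.6738238
side red [365, 266, 19, 29, 421] [374.24, 280.11] ((374.0, 280.0), (28.0, 18.0), 90.0) 0.89951456
side brass [270, 170, 16, 10, 54] [276.94, 173.74] ((277.5, 174.5), (9.0, 15.0), 90.0) 1.3746688
side brass [285, 170, 35, 20, 168] [306.03, 175.51] ((302.0, 179.5), (19.0, 34.0), 90.0) 1.368834
side brass [285, 183, 14, 7, 78] [291.49, 186.08] ((291.5, 186.0), (6.0, 13.0), 90.0) 1.1739819
side dark [391, 307, 21, 30, 487] [400.52, 321.21] ((401.0, 321.5), (29.0, 20.0), 90.0) 0.81609744
```

View pics/tsw.png

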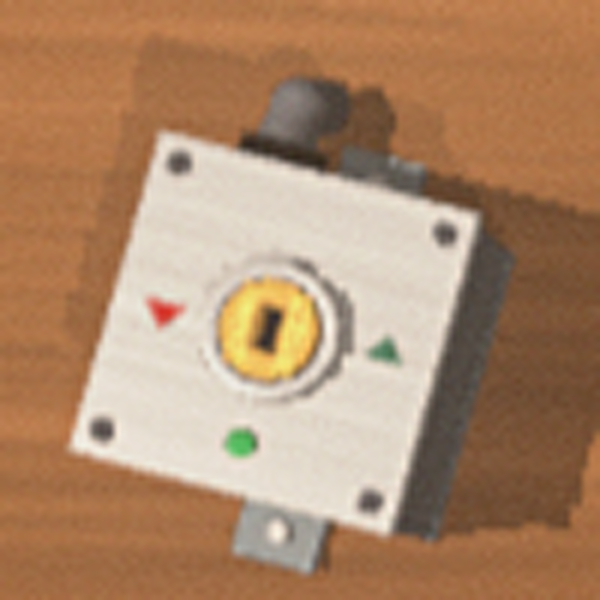

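View pics/trk.png

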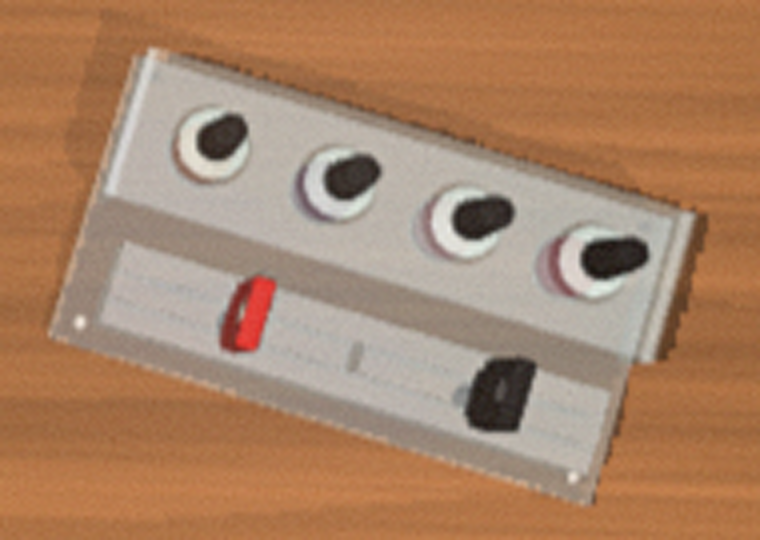

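View pics/srk.png

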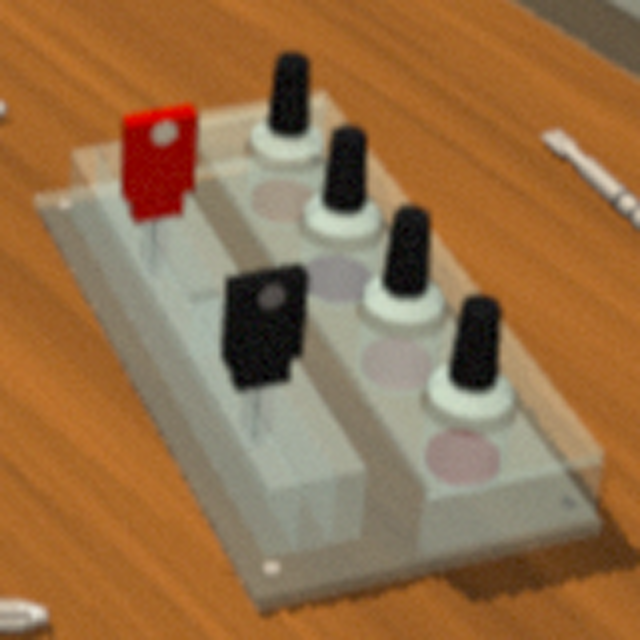

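View pics/ssw.png

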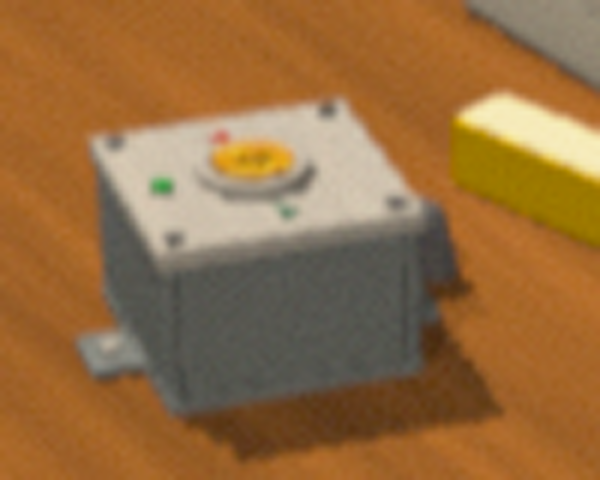

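Run:
```python
from h import *
t=dict(np.load("top0.npz")); s=dict(np.load("side0.npz"))
print("red top",tri(ray(t,424,243.2),ray(s,375,267.5)), )
print("key face z64",onz(t,204.4,204.5,.064))
print("face tri",tri(ray(t,204.4,204.5),ray(s,250+254/6,160+160/6)))
# plate corners (z=.058) in top crop
pc=[(160,132),(480,213),(392,535),(72,450)]
P=[onz(t,160+u/6,150+v/6,.058)[:2] for u,v in pc]
P=np.array(P);print(P, P.mean(0),[np.linalg.norm(P[i]-P[i-1]) for i in range(4)])
for i in range(4):
    e=P[(i+1)%4]-P[i]; print(np.degrees(np.arctan2(e[1],e[0])))
# keyway line by dark pixels within brass
k=[(278,306),(258,350)]
a,b=[onz(t,160+u/6,150+v/6,.064)[:2] for u,v in k]; e=a-b; print("keyway",np.degrees(np.arctan2(e[1],e[0])),np.linalg.norm(e))
# block top corners z=.036
for z,pts in ((.036,[(122,240),(610,392),(592,467),(100,322)]),):
    Q=np.array([onz(t,360+u/4,165+v/4,z)[:2] for u,v in pts]); print(Q)
    for i in range(4):
        e=Q[(i+1)%4]-Q[i]; print(np.degrees(np.arctan2(e[1],e[0])),np.linalg.norm(e))
print("empty slot",onz(t,360+356/4,165+358/4,.036))
# red top edge ends
a,b=[onz(t,360+u/4,165+v/4,.09)[:2] for u,v in ((266,280),(246,349))]; e=a-b; print("redtop yaw",np.degrees(np.arctan2(e[1],e[0])),np.linalg.norm(e))
def dwn(d,u,v):
    z=np.median(d["depth"][v-2:v+3,u-2:u+3]);T=d["camera_from_world"]
    return T[:3,:3].T@(np.array([(u-d["cx"])/d["fx"]*z,(v-d["cy"])/d["fy"]*z,z])-T[:3,3])
print("depth: red top",dwn(t,424,243),"head side",dwn(s,374,280),"plate",dwn(t,190,215),"brass",dwn(t,200,206), "block",dwn(t,400,235))
```

```text
red top (array([ 0.56679837, -0.15999558,  0.08211701]), [np.float64(0.0011814471200439478), np.float64(0.0011814471200441094)])
key face z64 [0.61711583 0.17427736 0.064     ]
face tri (array([0.61837514, 0.17455748, 0.06121741]), [np.float64(0.0010395635013973874), np.float64(0.0010395635013971769)])
[[0.66809227 0.20602449]
 [0.64901501 0.12186437]
 [0.5649841  0.14119586]
 [0.58466359 0.2248904 ]] [0.61668874 0.17349378] [np.float64(0.08553518497450664), np.float64(0.08629523556017937), np.float64(0.08622587708143709), np.float64(0.0859770785840978)]
-102.77186668830014
167.04439495330004
76.76813367035936
-12.742114736433427
keyway -21.993354221764754 0.012369978298709727
[[ 0.5958188  -0.11522818]
 [ 0.54105239 -0.30761378]
 [ 0.51150358 -0.30068447]
 [ 0.56305648 -0.10718087]]
-105.89006338809678 0.20002893662387672
166.8023968705769 0.030350408570559102
75.08187103837047 0.20025319650205115
-13.800185487463208 0.033736166591106
empty slot [ 0.55163628 -0.20811452  0.036     ]
redtop yaw -15.196959527031094 0.026351689410983006
depth: red top [ 0.56614033 -0.15951663  0.08124315] head side [ 0.56413212 -0.16420947  0.06371997] plate [0.60093931 0.19762741 0.05807655] brass [0.61465926 0.18105481 0.0636803 ] block [ 0.58037291 -0.13060359  0.03554074]
```

```bash
cat >> h.py <<'E'
def quat(yaw_y_deg):
    # tool z down; tool y horizontal at the given world angle
    y=np.array([np.cos(np.radians(yaw_y_deg)),np.sin(np.radians(yaw_y_deg)),0]); z=np.array([0,0,-1.]); x=np.cross(y,z)
    return R.from_matrix(np.c_[x,y,z]).as_quat()
def wray(d,pos,rot,u,v):
    x=u-d["cx"];y=v-d["cy"];rr=np.hypot(x,y);th=rr/d["fx"]
    w=np.array([np.sin(th)*x/rr,np.sin(th)*y/rr,np.cos(th)]); M=d["mount"];Q=R.from_quat(rot).as_matrix()
    return Q@M[:3,3]+pos, Q@(M[:3,:3]@w)
def wonz(d,pos,rot,u,v,z):
    c,w=wray(d,pos,rot,u,v); return c+w*(z-c[2])/w[2]
def wproj(d,pos,rot,p):
    M=d["mount"];Q=R.from_quat(rot).as_matrix()
    q=M[:3,:3].T@(Q.T@(np.asarray(p)-pos)-M[:3,3]); th=np.arctan2(np.hypot(q[0],q[1]),q[2]); n=np.hypot(q[0],q[1])
    return d["cx"]+d["fx"]*th*q[0]/n, d["cy"]+d["fy"]*th*q[1]/n
E
python3 - <<'E'
from h import *
from cell import r
print(R.from_quat(r.current_ee_rot()).as_matrix())
for a in (75,255,-105):
    print(a,"rack",np.round(r.inverse_kinematics([.566,-.16,.07],quat(a)),2) if r.inverse_kinematics([.566,-.16,.07],quat(a)) is not None else None)
for a in (77,68,257,248, 77-103,257-103,68-103):
    q=r.inverse_kinematics([.617,.174,.11],quat(a)); print(a,"lock",None if q is None else np.round(q,2))
E
```

```text
[[-9.54205616e-01  2.99151337e-01 -3.47079355e-04]
 [ 2.99151526e-01  9.54205268e-01 -8.19356789e-04]
 [ 8.60732694e-05 -8.85664168e-04 -9.99999604e-01]]
75 rack [-0.35  0.66  1.68 -0.    0.81 -1.66]
255 rack [-0.35  0.66  1.68 -0.    0.81  1.48]
-105 rack [-0.35  0.66  1.68 -0.    0.81  1.48]
77 lock [ 0.2   0.68  1.51 -0.    0.96 -1.14]
68 lock [ 0.2   0.68  1.51 -0.    0.96 -0.98]
257 lock [ 0.2   0.68  1.51 -0.    0.96  2.  ]
248 lock [ 0.2   0.68  1.51 -0.    0.96  2.16]
-26 lock [ 0.2   0.68  1.51 -0.    0.96  0.66]
154 lock [ 0.2   0.68  1.51 -0.    0.96 -2.49]
-35 lock [ 0.2   0.68  1.51 -0.    0.96  0.81]
```

Run:
```python
from h import *
from cell import r, optics
def shot(n):
    p=r.current_tool_pos();q=r.current_ee_rot();d=optics.get_image("wrist");np.savez(n+".npz",pos=p,rot=q,**d)
    cv2.imwrite(f"pics/{n}.png",d["pixels"][:,:,::-1]); print(n,p,wproj(d,p,q,[.617,.174,.064]),wproj(d,p,q,[.566,-.16,.082]))
r.set_gripper(0.55)
r.move_to([.617,.174,.16],quat(77)); shot("w1"); print(r.current_t())
r.move_to([.566,-.16,.17],quat(75)); shot("w2"); print(r.current_t())
```

```text
w1 [0.61671969 0.17489718 0.16022313] (np.float64(318.5086915765607), np.float64(255.5993004175579)) (np.float64(-50.01844628711757), np.float64(283.04664043611945))
2.75
w2 [ 0.56635795 -0.15904635  0.16998263] (np.float64(680.4318765694975), np.float64(209.7344043650196)) (np.float64(318.1400594430757), np.float64(259.24442120494535))
4.075
```

View pics/w1.png

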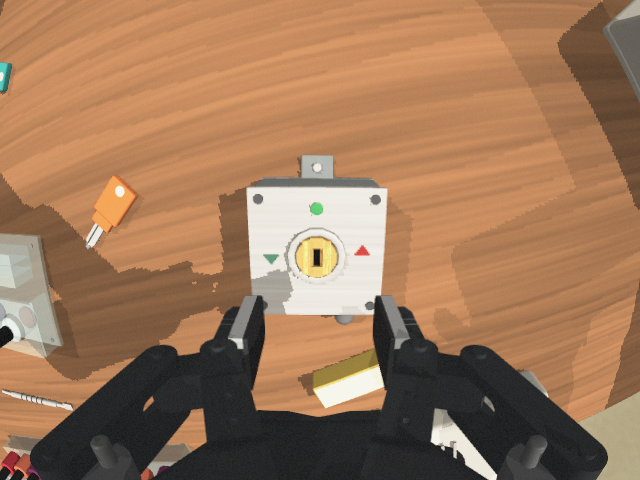

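View pics/w2.png

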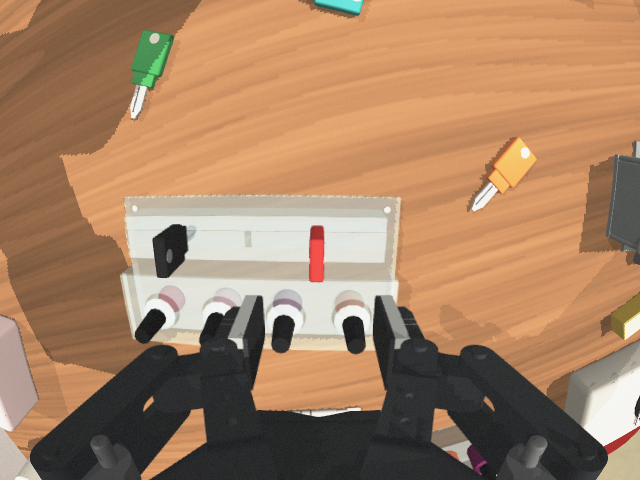

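Both views are clear: the keyway is at (317,257) in w1, aligned with the plate, and the red head is at (317,254) in w2. Now I'll fit them precisely.

Run:
```python
from h import *
d=dict(np.load("w1.npz")); im=d["pixels"]; h=cv2.cvtColor(im,cv2.COLOR_RGB2HSV)
up=cv2.resize(im[200:320,240:400,::-1],None,fx=5,fy=5,interpolation=cv2.INTER_CUBIC); cv2.imwrite("pics/w1z.png",up)
pos,rot=d["pos"],d["rot"]
m=h[...,2]<75
for st,c,l in blobs(m,305,240,330,275): 
    print("hole",st,c,wonz(d,pos,rot,*c,.064))
    pts=np.array([wonz(d,pos,rot,x,y,.064)[:2] for y,x in np.argwhere(l)]); 
    print(np.degrees(np.linalg.svd(pts-pts.mean(0))[2]@np.array([1,0])*0), np.degrees(np.arctan2(*np.linalg.svd(pts-pts.mean(0))[2][0][::-1])), np.ptp((pts-pts.mean(0))@np.linalg.svd(pts-pts.mean(0))[2].T,axis=0))
mb=(h[...,0]>12)&(h[...,0]<34)&(h[...,1]>90)&(h[...,2]>100)
for st,c,l in blobs(mb,285,225,350,290,30):
    (cx,cy),rr=cv2.minEnclosingCircle(np.argwhere(l)[:,::-1].astype(np.int32)); print("brass",st,c,(cx,cy,rr),wonz(d,pos,rot,cx,cy,.064))
for st,c,l in blobs((h[...,2]<110),248,190,266,208)+blobs((h[...,2]<110),368,190,386,208): print("screw",st,c,wonz(d,pos,rot,*c,.058))
d=dict(np.load("w2.npz")); im=d["pixels"]; h=cv2.cvtColor(im,cv2.COLOR_RGB2HSV);pos,rot=d["pos"],d["rot"]
cv2.imwrite("pics/w2z.png",cv2.resize(im[190:310,240:400,::-1],None,fx=5,fy=5,interpolation=cv2.INTER_CUBIC))
mr=((h[...,0]<8)|(h[...,0]>172))&(h[...,1]>150)&(h[...,2]>70)
for st,c,l in blobs(mr,300,215,335,295):
    print("red",st,c,h[...,2][l].min(),h[...,2][l].max(),wonz(d,pos,rot,*c,.082))
    for k in (228,235,245,255,265,275): 
        xs=np.where(l[k])[0]; print(k,xs.min() if len(xs) else 0,xs.max() if len(xs) else 0)
```

```text
hole [314, 250, 6, 16, 93] [316.55, 257.26] [0.61778878 0.17258042 0.064     ]
[0. 0.] -11.833290305653696 [0.00988255 0.00326744]
brass [296, 237, 41, 40, 1232] [316.13, 256.38] (316.01513671875, 256.5, 21.015422821044922) [0.61723073 0.17237084 0.064     ]
red [310, 226, 14, 56, 734] [316.41, 254.02] 138 244 [ 0.5625615  -0.16014321  0.082     ]
228 312 322
235 311 322
245 310 323
255 310 323
265 310 323
275 310 322
```

View pics/w1z.png

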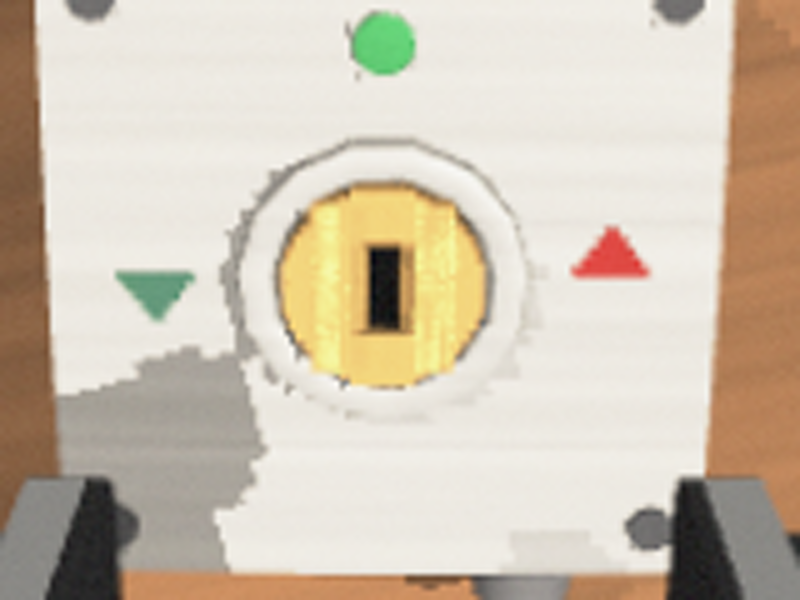

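View pics/w2z.png

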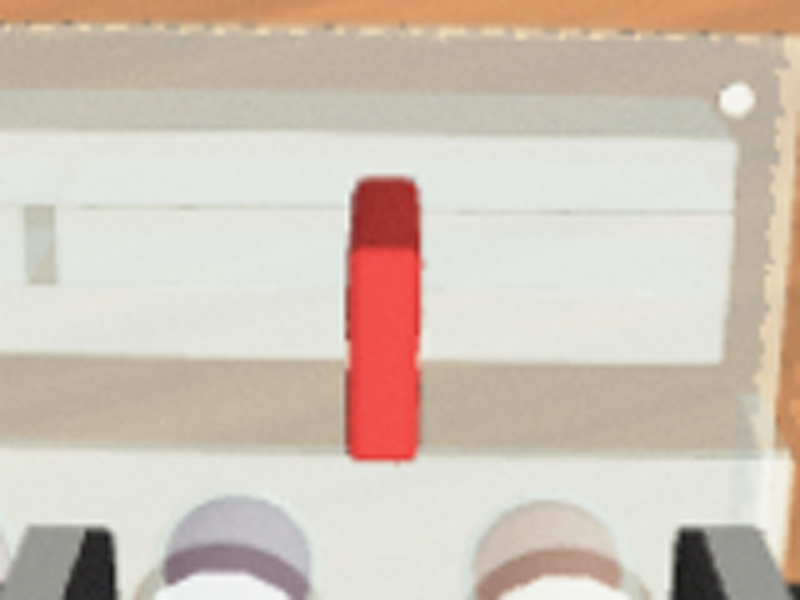

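Run:
```python
from h import *
from cell import r, optics
d=dict(np.load("w2.npz")); p=wonz(d,d["pos"],d["rot"],316.5,260.2,.082); print("key top",p)
print("pos err", r.current_tool_pos()-[.566,-.16,.17], r.current_contact_force())
k=np.array([p[0],p[1]])
r.move_linear([k[0],k[1],.095],rot=quat(75),vel=.1)
r.move_linear([k[0],k[1],.0695],rot=quat(75),vel=.06)
print(r.current_tool_pos(),r.current_contact_force(),r.current_t())
pp=r.current_tool_pos();q=r.current_ee_rot();d=optics.get_image("wrist");cv2.imwrite("pics/w3.png",d["pixels"][:,:,::-1])
```

```text
key top [ 0.56633356 -0.16109827  0.082     ]
pos err [ 4.13135779e-04  1.12658732e-03 -5.01344486e-05] [-0.83091634  0.71039595 -0.69165022]
[ 0.56630995 -0.16108138  0.06929684] [0.45865407 1.05915493 0.04493317] 5.55
```

View pics/w3.png

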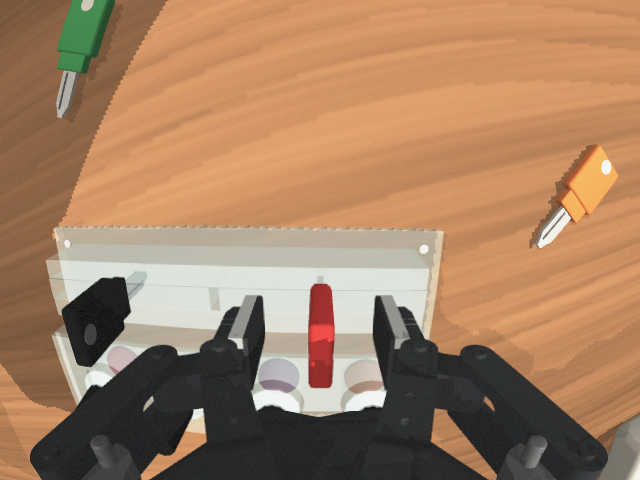

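The key is centred between the pads (key at column 320, pads at 264 and 374). Grip and draw it up.

Run:
```python
from h import *
from cell import r, optics
r.set_gripper(0.0,70)
print(r.current_opening(),r.current_contact_force(),r.current_torque())
p=r.current_tool_pos()
r.move_linear([p[0],p[1],.115],vel=.06); print(r.current_contact_force(),r.current_opening())
r.move_linear([p[0],p[1],.17],vel=.12); 
pp=r.current_tool_pos();q=r.current_ee_rot();d=optics.get_image("wrist");cv2.imwrite("pics/w4.png",d["pixels"][:,:,::-1]);np.savez("w4.npz",pos=pp,rot=q,**d)
s=optics.get_image("side");cv2.imwrite("pics/s4.png",s["pixels"][:,:,::-1])
print(r.current_tool_pos(),r.current_contact_force(),r.current_opening(),r.current_t())
```

```text
0.09730008303829482 [-0.84429944 -0.61973029  4.15305366] [-0.08836942  0.19810866 -0.01461708]
[ 0.11286566  0.21189532 -0.1102253 ] 0.09499662407067215
[ 0.56599605 -0.16101609  0.16894809] [ 0.09293468  0.24887003 -0.43221982] 0.09629560532936512 7.6417
```

View pics/w4.png

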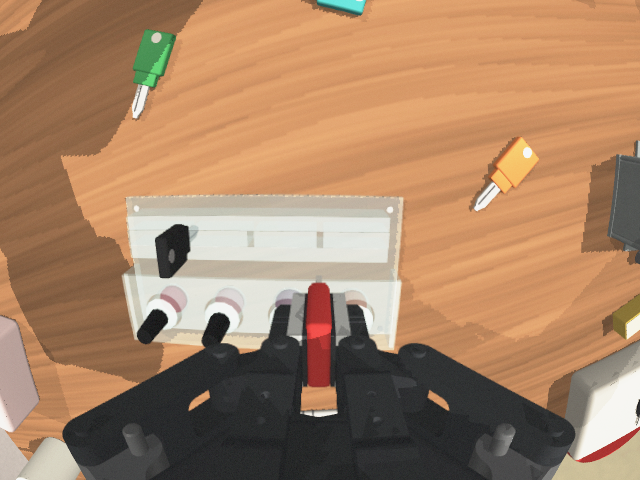

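View pics/s4.png

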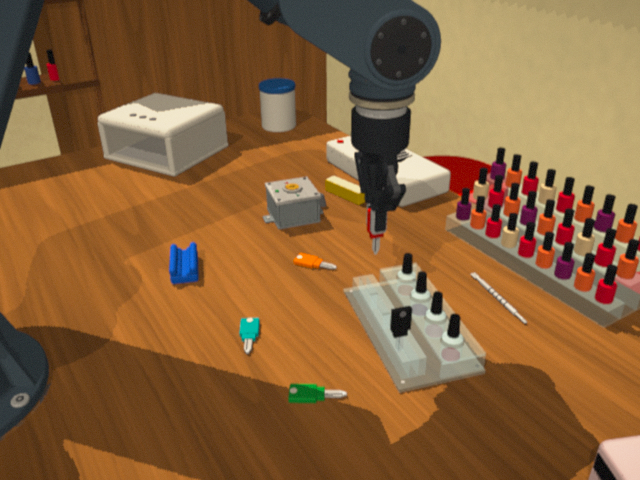

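Run:
```python
from h import *
d=dict(np.load("w4.npz"));im=d["pixels"]; h=cv2.cvtColor(im,cv2.COLOR_RGB2HSV);M=d["mount"]
cv2.imwrite("pics/w4z.png",cv2.resize(im[260:400,250:390,::-1],None,fx=4,fy=4,interpolation=cv2.INTER_CUBIC))
mr=((h[...,0]<8)|(h[...,0]>172))&(h[...,1]>150)&(h[...,2]>70)
for st,c,l in blobs(mr,280,270,360,400,50):
    print(st,c)
    for k in range(280,390,10):
        xs=np.where(l[k])[0]; print(k,(xs.min(),xs.max(),xs.mean()) if len(xs) else 0)
I=[0,0,0,1]
for p in ([.014,0,-.013],[-.014,0,-.013],[0,0,.023],[.014,0,.023],[0,0,.061]): print(p,wproj(d,np.zeros(3),I,p))
```

```text
[306, 283, 26, 104, 2358] [318.39, 335.07]
280 0
290 (np.int64(309), np.int64(328), np.float64(318.5))
300 (np.int64(308), np.int64(329), np.float64(318.5))
310 (np.int64(307), np.int64(330), np.float64(318.5))
320 (np.int64(306), np.int64(331), np.float64(318.5))
330 (np.int64(307), np.int64(330), np.float64(318.5))
340 (np.int64(307), np.int64(330), np.float64(318.5))
350 (np.int64(307), np.int64(329), np.float64(318.0))
360 (np.int64(307), np.int64(329), np.float64(318.0))
370 (np.int64(308), np.int64(329), np.float64(318.5))
380 (np.int64(308), np.int64(329), np.float64(318.5))
[0.014, 0, -0.013] (np.float64(321.06204051665736), np.float64(323.83656845489924))
[-0.014, 0, -0.013] (np.float64(320.7355072414014), np.float64(389.0290780342672))
[0, 0, 0.023] (np.float64(320.40940668980096), np.float64(310.5385465380183))
[0.014, 0, 0.023] (np.float64(320.5065664881828), np.float64(280.87982156695693))
[0, 0, 0.061] (np.float64(320.0580214119423), np.float64(276.8578133840772))
```

View pics/w4z.png

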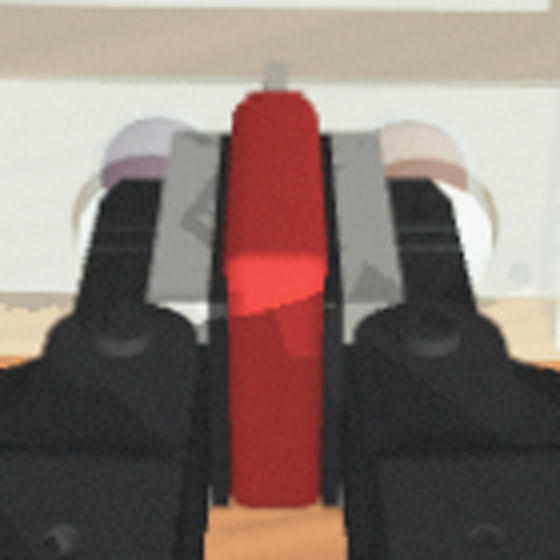

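Run:
```python
from h import *
from cell import r, optics
q0=quat(77.2)
r.move_to([.6178,.1733,.17],q0)
r.move_linear([.6178,.1733,.130],rot=q0,vel=.1)
pp=r.current_tool_pos();q=r.current_ee_rot();d=optics.get_image("wrist");cv2.imwrite("pics/w5.png",d["pixels"][:,:,::-1]);np.savez("w5.npz",pos=pp,rot=q,**d)
s=optics.get_image("side");cv2.imwrite("pics/s5.png",cv2.resize(s["pixels"][120:240,220:380,::-1],None,fx=5,fy=5,interpolation=cv2.INTER_CUBIC))
cv2.imwrite("pics/w5z.png",cv2.resize(d["pixels"][200:340,240:400,::-1],None,fx=5,fy=5,interpolation=cv2.INTER_CUBIC)[:600])
print(pp,r.current_contact_force(),r.current_torque(),r.current_t(),r.current_q())
```

```text
[0.617991   0.1730381  0.13010648] [ 0.27935186 -0.04016036  0.70246461] [-0.07351316 -0.0063056  -0.00294528] 9.5667 [ 2.00798357e-01  6.50823290e-01  1.49643657e+00 -3.22893930e-05
  9.93147572e-01 -1.14646225e+00]
```

View pics/w5z.png

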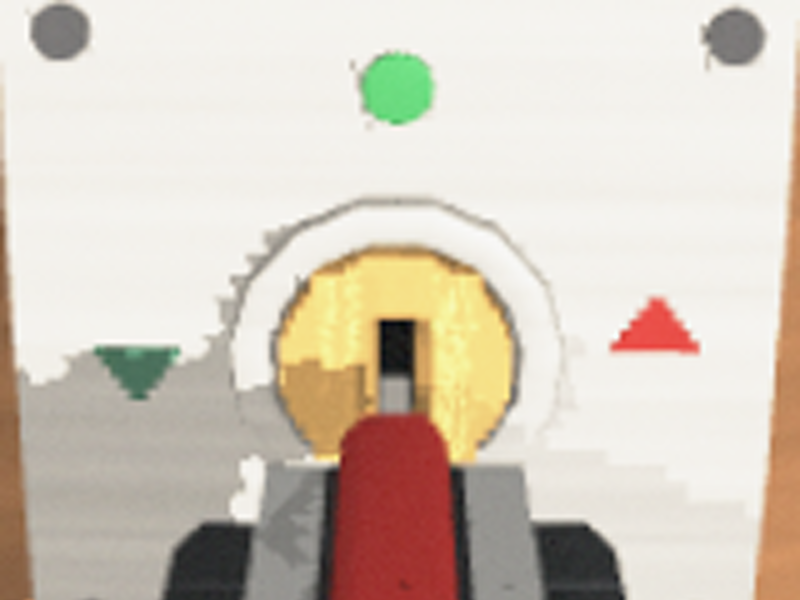

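View pics/s5.png

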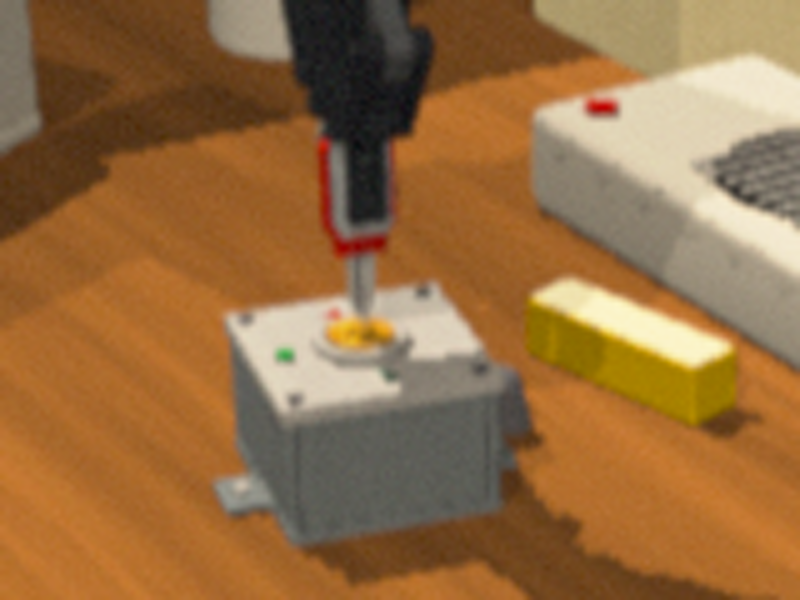

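The blade (crop column 395) lines up with the keyway (397) and the tip sits just above it. I'll insert in small force-checked steps.

Run:
```python
from h import *
from cell import r, optics
q0=quat(77.2); z=.130
while z>.0965:
    z-=.002
    r.move_linear([.6178,.1733,z],rot=q0,vel=.03)
    f=r.current_contact_force(); t=r.current_torque(); p=r.current_tool_pos()
    print(round(z,4),p.round(4),f.round(1),t.round(2),round(r.current_t(),2))
    if f[2]>14 or np.hypot(*f[:2])>10: break
```

```text
0.128 [0.6178 0.1733 0.1282] [ 1.5 -0.3 -1.1] [ 0.02 -0.03  0.03] 9.82
0.126 [0.6177 0.1733 0.1259] [-0.   0.1 -0.8] [ 0.06  0.02 -0.04] 10.07
0.124 [0.6177 0.1733 0.1238] [-0.  -0.6 -0.7] [-0.02 -0.04  0.01] 10.32
0.122 [0.6177 0.1733 0.1218] [ 0.1 -0.4 -1. ] [ 0.01  0.01 -0.01] 10.57
0.12 [0.6177 0.1733 0.1198] [ 0.4 -0.3  0.2] [-0.01  0.06 -0.02] 10.82
0.118 [0.6177 0.1733 0.1178] [-0.  -1.2 -0.1] [ 0.02 -0.02  0.01] 11.07
0.116 [0.6177 0.1733 0.1159] [-0.2  0.7  0.1] [0.01 0.03 0.04] 11.32
0.114 [0.6176 0.1733 0.1138] [-1.5 -0.6 -0.8] [0.04 0.21 0.  ] 11.57
0.112 [0.6174 0.1733 0.1116] [-2.  -0.1 -1.4] [0.05 0.6  0.01] 11.82
0.11 [0.6178 0.1733 0.1101] [-3.1  0.8  1.2] [0.1  0.55 0.02] 12.07
0.108 [0.6176 0.1733 0.1075] [-2.3  0.8 -1.7] [0.11 0.43 0.01] 12.32
0.106 [0.6174 0.1732 0.1055] [-4.   0.8 -0.6] [ 0.11  0.71 -0.01] 12.57
0.104 [0.6176 0.1733 0.1039] [-4.   1.2  1. ] [0.15 0.83 0.02] 12.82
0.102 [0.6176 0.1733 0.1016] [-3.8  1.3 -1.2] [ 0.25  0.71 -0.04] 13.07
0.1 [0.6176 0.1734 0.0998] [-4.9  1.7 -0.1] [ 0.33  0.89 -0.02] 13.32
0.098 [0.6177 0.1734 0.098 ] [-6.   2.3  1.2] [0.36 1.01 0.02] 13.57
0.096 [0.6179 0.1735 0.0976] [-11.2   0.4  15.7] [0.11 2.08 0.01] 13.82
```

Run:
```python
from h import *
from cell import r, optics
q0=quat(77.2)
def st():
    print(r.current_tool_pos().round(4),r.current_contact_force().round(1),r.current_torque().round(2),round(r.current_t(),2))
st()
r.move_linear([.6173,.1734,.0965],rot=q0,vel=.01); st()
r.move_linear([.6169,.1735,.0965],rot=q0,vel=.01); st()
d=optics.get_image("wrist");s=optics.get_image("side")
cv2.imwrite("pics/s6.png",cv2.resize(s["pixels"][140:220,250:350,::-1],None,fx=7,fy=7,interpolation=cv2.INTER_CUBIC))
cv2.imwrite("pics/w6z.png",cv2.resize(d["pixels"][200:400,220:420,::-1],None,fx=3,fy=3,interpolation=cv2.INTER_CUBIC)[:600])
```

```text
[0.6179 0.1735 0.0976] [-11.2   0.4  15.7] [0.11 2.08 0.01] 13.82
[0.6177 0.1735 0.0977] [-6.9  0.7 10.8] [0.09 1.37 0.01] 14.07
[0.6176 0.1735 0.0977] [-4.9  1.7  8.7] [-0.    1.02  0.04] 14.32
```

View pics/s6.png

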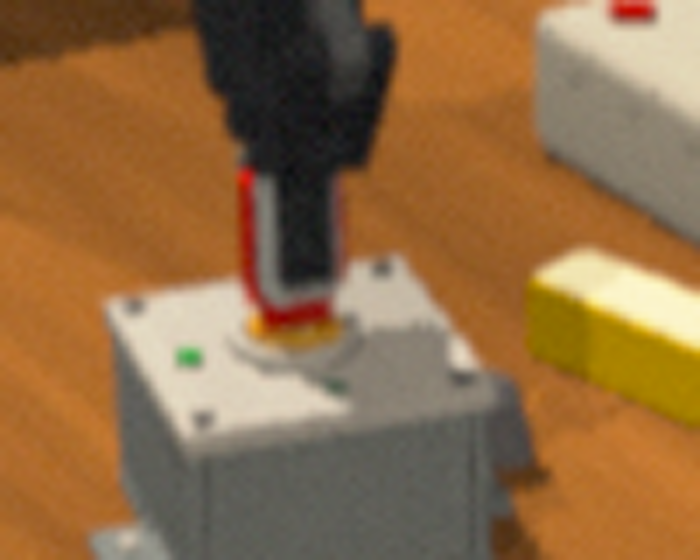

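View pics/w6z.png

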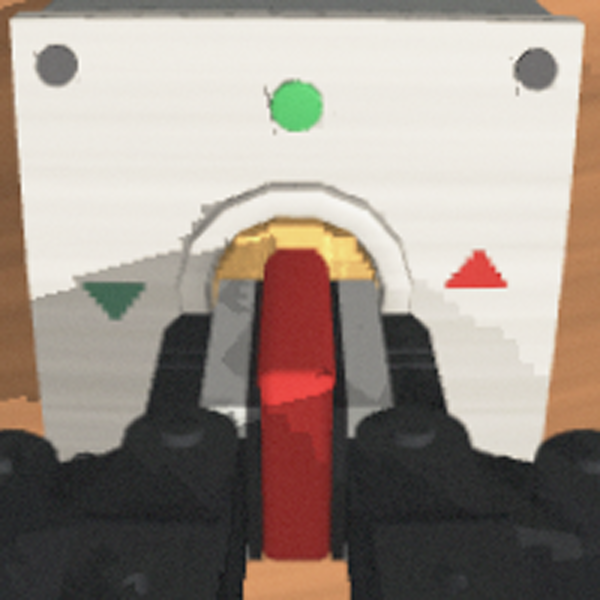

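Run:
```python
from h import *
from cell import r, optics
q0=quat(77.2)
def st():
    print(r.current_tool_pos().round(4),r.current_contact_force().round(1),r.current_torque().round(2),round(r.current_t(),2))
for x,z in ((.6172,.0958),(.6177,.0953),(.6168,.0953),(.6176,.095),(.617,.095)):
    r.move_linear([x,.1735,z],rot=q0,vel=.01); st()
    if r.current_contact_force()[2]>30: break
s=optics.get_image("side"); np.savez("s7.npz",**s)
im=cv2.resize(s["pixels"][140:220,250:350],None,fx=7,fy=7,interpolation=cv2.INTER_CUBIC)[:,:,::-1].copy()
a=np.radians(77.2-90); X=np.array([np.cos(a),np.sin(a),0]);Y=np.array([-X[1],X[0],0])
for z,c in ((.064,(255,0,0)),(.066,(0,255,0)),(.068,(255,255,0))):
    C=np.array([.6172,.1738,z]);
    pts=[proj(s,C+X*i+Y*j) for i,j in ((.01,.0035),(.01,-.0035),(-.01,-.0035),(-.01,.0035))]
    cv2.polylines(im,[np.int32([((u-250+.5)*7,(v-140+.5)*7) for u,v in pts])],True,c,1)
cv2.imwrite("pics/s7.png",im)
```

```text
[0.6177 0.1735 0.0976] [-9.1 -0.6 15.5] [-0.11  1.71 -0.02] 14.67
[0.6179 0.1736 0.0975] [-13.   -0.9  21.6] [-0.23  2.43 -0.02] 14.92
[0.6177 0.1736 0.0976] [-9.2 -0.8 18.2] [-0.13  1.69  0.02] 15.17
[0.6179 0.1736 0.0975] [-13.1  -0.8  23.2] [-0.24  2.56 -0.07] 15.42
[0.6178 0.1736 0.0975] [-10.7  -1.6  21.3] [-0.13  1.97 -0.03] 15.67
```

View pics/s7.png

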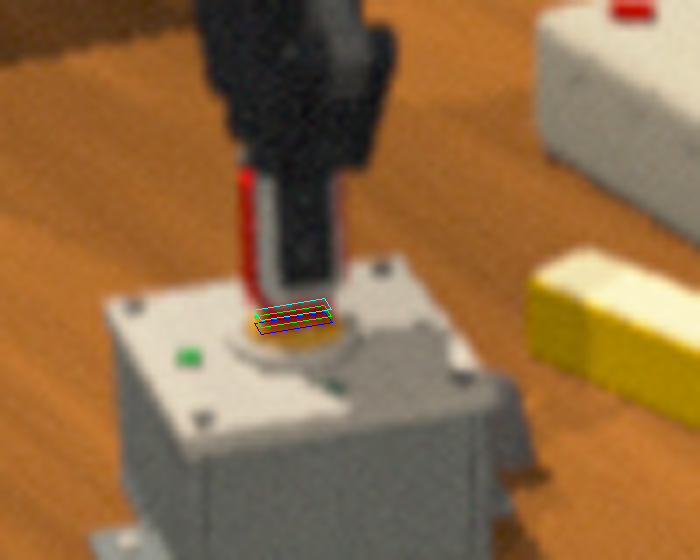

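Run:
```python
from h import *
s=dict(np.load("s7.npz")); s0=dict(np.load("side0.npz"))
a=np.radians(77.2-90); X=np.array([np.cos(a),np.sin(a),0]);Y=np.array([-X[1],X[0],0])
im0=s0["pixels"];h=cv2.cvtColor(im0,cv2.COLOR_RGB2HSV)
m=(h[...,0]>14)&(h[...,0]<32)&(h[...,1]>120)&(h[...,2]>150)
for st,c,l in blobs(m,280,181,306,195): print("brass",st,c)
print("proj",proj(s,np.array([.6178,.1733,.064])))
A=cv2.resize(im0[170:200,275:315],None,fx=10,fy=10,interpolation=cv2.INTER_CUBIC)
B=cv2.resize(s["pixels"][170:200,275:315],None,fx=10,fy=10,interpolation=cv2.INTER_CUBIC)
cv2.imwrite("pics/cmp.png",np.hstack([A,B])[:,:,::-1])
C=np.array([.6178,.1733,.064])
for z in (.064,.066,.068):
  print(z,[tuple(np.round([(u-275+.5)*10,(v-170+.5)*10])) for u,v in [proj(s,np.array([.6178,.1733,z])+X*i+Y*j) for i,j in ((.01,-.0035),(-.01,-.0035),(-.01,.0035))]])
print("face edge",[tuple(np.round([(u-275+.5)*10,(v-170+.5)*10])) for u,v in [proj(s,C+.013*np.array([np.cos(t),np.sin(t),0])) for t in np.arange(0,6.3,.785)]])
```

```text
brass [285, 184, 14, 6, 69] [291.59, 186.33]
proj (np.float64(291.80134975187656), np.float64(185.6709970268789))
0.064 [(np.float64(229.0), np.float64(161.0)), (np.float64(128.0), np.float64(177.0)), (np.float64(117.0), np.float64(162.0))]
0.066 [(np.float64(228.0), np.float64(152.0)), (np.float64(127.0), np.float64(168.0)), (np.float64(117.0), np.float64(153.0))]
0.068 [(np.float64(228.0), np.float64(142.0)), (np.float64(127.0), np.float64(158.0)), (np.float64(117.0), np.float64(143.0))]
face edge [(np.float64(232.0), np.float64(145.0)), (np.float64(191.0), np.float64(132.0)), (np.float64(140.0), np.float64(137.0)), (np.float64(107.0), np.float64(156.0)), (np.float64(113.0), np.float64(178.0)), (np.float64(155.0), np.float64(191.0)), (np.float64(207.0), np.float64(187.0)), (np.float64(239.0), np.float64(168.0)), (np.float64(232.0), np.float64(145.0))]
```

View pics/cmp.png

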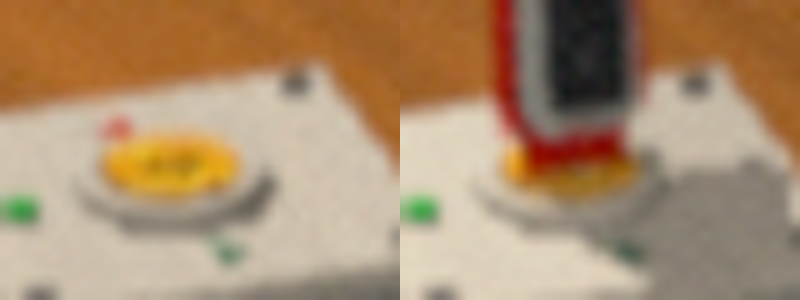

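Run:
```python
from h import *
s=dict(np.load("side0.npz"))
im=s["pixels"]
cv2.imwrite("pics/sk.png",cv2.resize(im[255:325,345:425,::-1],None,fx=8,fy=8,interpolation=cv2.INTER_CUBIC))
a=np.radians(-15); X=np.array([np.cos(a),np.sin(a),0]);Y=np.array([-X[1],X[0],0])
for z in (.036,.038,.040,.082,.084,.086):
  C=np.array([.5663,-.1605,z]); w=.01 if z<.05 else .014; th=.0035 if z<.05 else .0045
  print(z,[tuple(np.round([(u-345+.5)*8,(v-255+.5)*8])) for u,v in [proj(s,C+X*i+Y*j) for i,j in ((-w,-th),(w,-th),(w,th))]])
# block top-front corners check with px from srk
print("block corner near",[tuple(np.round([(u-335+.5)*4,(v-240+.5)*4])) for u,v in [proj(s,np.array(p)) for p in ([.5410,-.3076,.036],[.5115,-.3007,.036])]])
```

```text
0.036 [(np.float64(185.0), np.float64(334.0)), (np.float64(286.0), np.float64(314.0)), (np.float64(272.0), np.float64(293.0))]
0.038 [(np.float64(185.0), np.float64(325.0)), (np.float64(286.0), np.float64(306.0)), (np.float64(272.0), np.float64(284.0))]
0.04 [(np.float64(186.0), np.float64(316.0)), (np.float64(287.0), np.float64(297.0)), (np.float64(273.0), np.float64(276.0))]
0.082 [(np.float64(173.0), np.float64(134.0)), (np.float64(318.0), np.float64(108.0)), (np.float64(300.0), np.float64(82.0))]
0.084 [(np.float64(173.0), np.float64(125.0)), (np.float64(319.0), np.float64(98.0)), (np.float64(300.0), np.float64(72.0))]
0.086 [(np.float64(174.0), np.float64(116.0)), (np.float64(319.0), np.float64(89.0)), (np.float64(301.0), np.float64(63.0))]
block corner near [(np.float64(360.0), np.float64(468.0)), (np.float64(274.0), np.float64(489.0))]
```

View pics/sk.png

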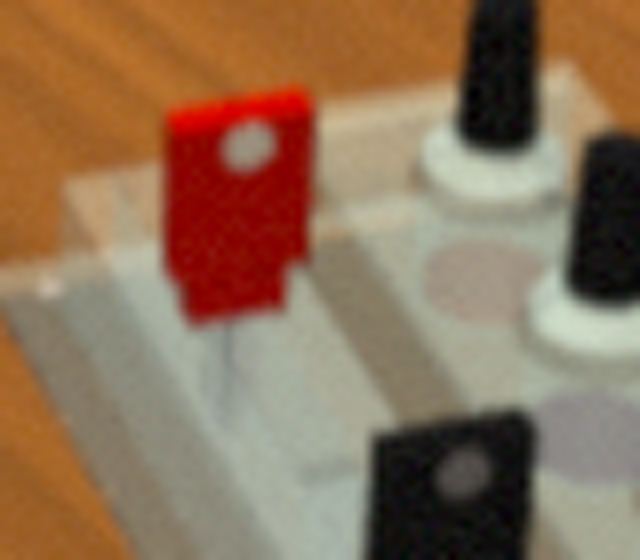

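Run:
```python
from h import *
from cell import r, optics
r.set_gripper(0.0,110)
def rot(tilt,tw=0): # tilt about tool y (deg)
    return (R.from_quat(quat(77.2))*R.from_euler('yx',[tilt,tw],degrees=True)).as_quat()
def st(n=""):
    print(n,r.current_tool_pos().round(4),r.current_contact_force().round(1),r.current_torque().round(2),round(r.current_t(),2))
st()
for tl,x,z in ((1.5,.617,.0955),(-1.5,.617,.0955),(1.5,.617,.095),(-1.5,.617,.095),(0,.617,.0945)):
    r.move_linear([x,.1735,z],rot=rot(tl),vel=.02); st(tl)
    if r.current_contact_force()[2]>38: break
r.move_linear([.617,.1735,.0955],rot=rot(0),vel=.02); st("end")
```

```text
[0.6178 0.1735 0.0975] [-10.9  -1.6  21.6] [-0.17  2.06 -0.03] 15.93
1.5 [0.6184 0.1735 0.0977] [-6.5 -0.3 16.5] [-0.16  1.2   0.04] 16.18
-1.5 [0.6173 0.1738 0.0975] [-10.    0.7  18.2] [ 0.11  1.95 -0.04] 16.43
1.5 [0.6187 0.1736 0.0976] [-6.8  0.5 19.7] [-0.09  1.34 -0.03] 16.68
-1.5 [0.6175 0.1739 0.0975] [-11.3   0.6  21.7] [ 0.21  2.21 -0.01] 16.93
0 [0.6182 0.1737 0.0975] [-10.   -0.3  23.7] [-0.06  2.   -0.  ] 17.18
end [0.6182 0.1737 0.0977] [-7.2  0.3 16.9] [ 0.03  1.33 -0.01] 17.43
```

Run:
```python
from h import *
from cell import r, optics
def rot(tilt,tw=0):
    return (R.from_quat(quat(77.2))*R.from_euler('yx',[tilt,tw],degrees=True)).as_quat()
def st(n=""):
    print(n,r.current_tool_pos().round(4),r.current_contact_force().round(1),r.current_torque().round(2),round(r.current_t(),2))
for tl,x,y,z in ((0,.616,.1735,.0955),(0,.6155,.1735,.095),(2,.6155,.1735,.095),(-2,.6155,.1735,.095),(0,.6155,.173,.0945),(0,.6155,.1742,.094)):
    r.move_linear([x,y,z],rot=rot(tl),vel=.02); st((tl,x))
    if r.current_contact_force()[2]>38: break
pp=r.current_tool_pos();q=r.current_ee_rot();d=optics.get_image("wrist");np.savez("w8.npz",pos=pp,rot=q,**d)
s=optics.get_image("side");np.savez("s8.npz",**s)
a=dict(np.load("w4.npz"))["pixels"][260:400,250:390]
cv2.imwrite("pics/w48.png",cv2.resize(np.hstack([a,d["pixels"][260:400,250:390]])[:,:,::-1],None,fx=2.8,fy=2.8,interpolation=cv2.INTER_CUBIC))
h=lambda i:cv2.cvtColor(i,cv2.COLOR_RGB2HSV)
for nm,i in (("w4",dict(np.load("w4.npz"))["pixels"]),("w8",d["pixels"])):
    H=h(i); m=((H[...,0]<8)|(H[...,0]>172))&(H[...,1]>150)&(H[...,2]>70)
    for st_,c,l in blobs(m,280,265,360,400,50): print(nm,st_,c)
    print(i[278:290,318,0],i[318:330,318,0],i[382:392,318,0])
S0=dict(np.load("side0.npz"))["pixels"]
for c in (291,293,295): print("lock col",c,[tuple(map(int,v)) for v in s["pixels"][182:191,c]])
for c in (370,374,378): print("rack col",c,[tuple(map(int,v)) for v in S0[290:300,c]])
```

```text
(0, 0.616) [0.6179 0.1737 0.0977] [-2.2 -1.  13.1] [0.07 0.53 0.01] 17.68
(0, 0.6155) [0.6179 0.1737 0.0977] [-2.   0.4 15.2] [-0.06  0.43  0.02] 17.93
(2, 0.6155) [0.6184 0.1736 0.0977] [-0.5  0.3 15.6] [-0.1   0.08 -0.01] 18.18
(-2, 0.6155) [0.6169 0.174  0.0976] [-6.   0.3 16.6] [0.2  1.23 0.01] 18.43
(0, 0.6155) [0.6179 0.1736 0.0976] [-4.3  2.1 19.1] [ 0.42  0.83 -0.04] 18.68
(0, 0.6155) [0.6179 0.1739 0.0975] [-6.3 -3.7 23.6] [-0.76  1.1  -0.03] 18.93
w4 [306, 283, 26, 104, 2358] [318.39, 335.07]
[174 173 171 172 163 157 158 158 156 158 159 156] [166 165 163 166 172 198 222 236 241 241 242 242] [150 151 153 147 146 188 214 209 203 211]
w8 [306, 283, 26, 104, 2314] [318.37, 334.2]
[243 243 243 242 223 161 143 141 140 141 144 142] [148 150 147 148 154 177 204 224 231 232 233 235] [136 141 137 131 145 191 213 214 217 217]
lock col 291 [(124, 99, 94), (129, 66, 62), (133, 26, 24), (128, 7, 0), (128, 53, 21), (138, 85, 11), (153, 108, 33), (151, 112, 61), (145, 125, 99)]
lock col 293 [(118, 90, 84), (128, 60, 53), (130, 19, 10), (133, 25, 4), (138, 72, 32), (147, 104, 45), (154, 110, 35), (151, 115, 63), (149, 129, 103)]
lock col 295 [(121, 83, 77), (129, 39, 36), (131, 12, 0), (132, 42, 8), (139, 82, 13), (155, 107, 25), (153, 110, 41), (151, 122, 88), (143, 130, 111)]
rack col 370 [(140, 12, 0), (137, 1, 0), (138, 5, 0), (139, 0, 7), (137, 38, 29), (137, 88, 81), (147, 141, 131), (154, 161, 148), (162, 170, 156), (159, 166, 154)]
rack col 374 [(140, 14, 7), (139, 8, 8), (135, 2, 0), (135, 16, 19), (137, 72, 67), (139, 121, 112), (148, 151, 141), (149, 151, 142), (150, 154, 142), (152, 157, 148)]
rack col 378 [(138, 8, 9), (137, 2, 0), (139, 24, 19), (143, 71, 60), (156, 128, 117), (164, 165, 149), (165, 173, 156), (168, 175, 160), (165, 173, 155), (165, 174, 157)]
```

View pics/w48.png

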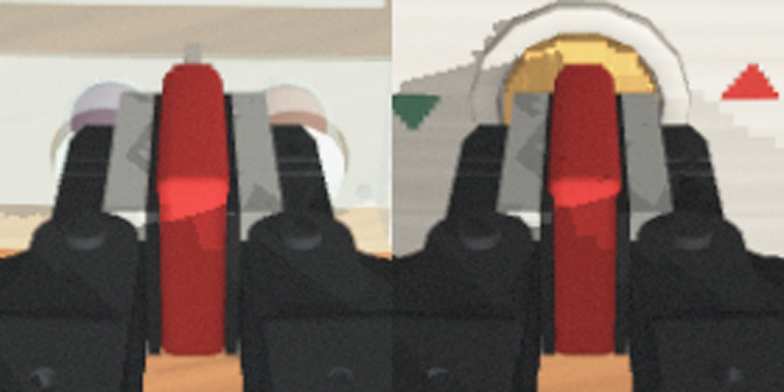

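No slip in the grip, since the wrist profiles match those at the rack. The TCP is 28.3 mm above its rack height, as expected for shoulder at 36 mm → 64 mm. The stop stays hard at 15–24 N under rocking and the side-view edge agrees to about 0.5 mm, so I judge the key home. Next is the clockwise turn, keeping a light downward push.

Run:
```python
from h import *
from cell import r, optics
def st(n=""):
    a=R.from_quat(r.current_ee_rot()).as_matrix()[:,1]
    print(n,np.degrees(np.arctan2(a[1],a[0])).round(2),r.current_tool_pos().round(4),r.current_contact_force().round(1),r.current_torque().round(3),round(r.current_t(),2))
P=[.6157,.1736,.0953]
r.move_linear(P,rot=quat(77.2),vel=.02); st("pre")
for k in range(5,46,5):
    r.move_linear(P,rot=quat(77.2-k),vel=.02); st(k)
    f=r.current_contact_force()
    if abs(r.current_torque()[2])>.5 or np.hypot(f[0],f[1])>18: break
s=optics.get_image("side");cv2.imwrite("pics/s9.png",cv2.resize(s["pixels"][140:220,250:350,::-1],None,fx=7,fy=7,interpolation=cv2.INTER_CUBIC))
d=optics.get_image("wrist");cv2.imwrite("pics/w9.png",d["pixels"][:,:,::-1])
```

```text
pre 77.2 [0.6178 0.1737 0.0977] [-2.3 -0.3 14.5] [-0.103  0.489 -0.058] 19.28
5 72.16 [0.6178 0.1737 0.0977] [-3.   0.2 15.2] [-0.124  0.482 -0.007] 19.53
10 67.17 [0.6178 0.1736 0.0977] [-2.3 -0.9 13.7] [-0.092  0.456  0.008] 19.78
15 62.17 [0.6178 0.1737 0.0977] [-2.  -1.3 14.1] [-0.119  0.476  0.011] 20.03
20 57.17 [0.6179 0.1737 0.0977] [-1.7 -0.9 15. ] [-0.046  0.357 -0.006] 20.28
25 52.17 [0.6179 0.1737 0.0977] [-1.1 -0.1 13.9] [0.003 0.391 0.04 ] 20.53
30 47.17 [0.6179 0.1737 0.0977] [-1.6  0.1 13. ] [-0.084  0.328  0.125] 20.78
35 42.17 [0.6179 0.1737 0.0977] [-1.8 -0.1 14.1] [-0.117  0.409  0.06 ] 21.03
40 37.18 [0.6179 0.1737 0.0977] [-2.4 -1.6 14.2] [-0.104  0.428  0.069] 21.28
45 32.17 [0.6178 0.1737 0.0977] [-2.7 -0.5 13.6] [-0.142  0.463  0.096] 21.53
```

View pics/w9.png

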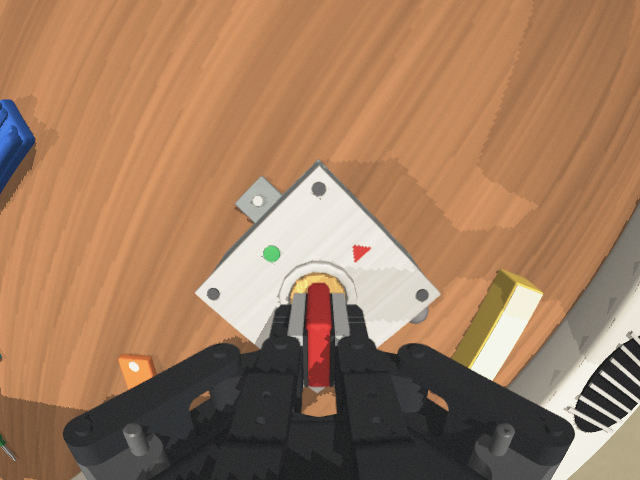

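View pics/s9.png

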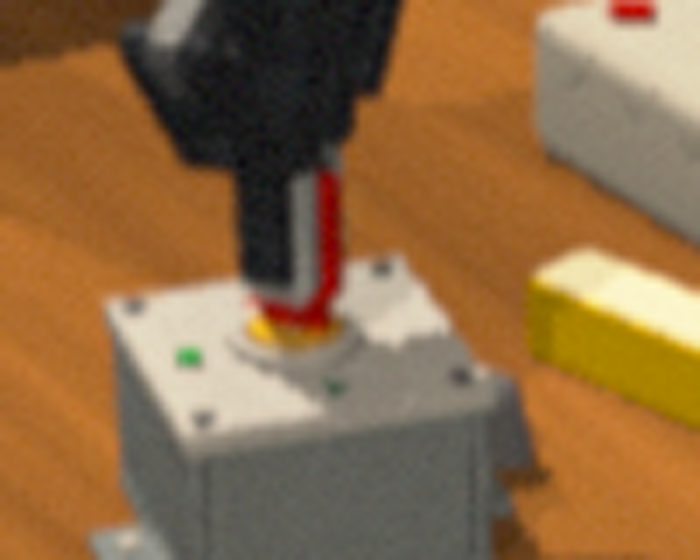

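The cylinder is turning with the key and the torque is rising as the spring should make it. On to the stop.

Run:
```python
from h import *
from cell import r, optics
def st(n=""):
    a=R.from_quat(r.current_ee_rot()).as_matrix()[:,1]
    t=np.mean([ (r.sleep(.02),r.current_torque())[1] for _ in range(4)],axis=0)
    print(n,np.degrees(np.arctan2(a[1],a[0])).round(2),r.current_tool_pos().round(4),r.current_contact_force().round(1),t.round(3),round(r.current_t(),2)); return t[2]
P=[.6157,.1736,.0953]
for k in list(range(52,88,7))+[91,94,96,98,100,102,104,106,108]:
    r.move_linear(P,rot=quat(77.2-k),vel=.02); t=st(k)
    f=r.current_contact_force()
    if abs(t)>.5 or np.hypot(f[0],f[1])>18: break
s=optics.get_image("side");cv2.imwrite("pics/s10.png",cv2.resize(s["pixels"][140:220,250:350,::-1],None,fx=7,fy=7,interpolation=cv2.INTER_CUBIC))
d=optics.get_image("wrist");cv2.imwrite("pics/w10.png",d["pixels"][:,:,::-1])
```

```text
52 25.18 [0.6177 0.1736 0.0977] [-3.7 -0.8 14.4] [-0.158  0.57   0.06 ] 21.98
59 18.17 [0.6177 0.1737 0.0977] [-2.6 -0.5 15.3] [-0.154  0.597  0.083] 22.32
66 11.17 [0.6177 0.1737 0.0977] [-3.2 -0.7 14.9] [-0.114  0.544  0.081] 22.66
73 4.18 [0.6178 0.1737 0.0977] [-2.2 -1.  15.9] [-0.129  0.535  0.085] 23.0
80 -2.82 [0.6178 0.1737 0.0977] [-1.8 -0.7 14.1] [-0.109  0.463  0.107] 23.34
87 -9.82 [0.6178 0.1737 0.0977] [-2.5 -0.8 13.6] [-0.119  0.41   0.124] 23.68
91 -13.81 [0.6179 0.1737 0.0977] [-2.2 -0.8 14.3] [-0.122  0.38   0.109] 24.0
94 -16.8 [0.6179 0.1736 0.0977] [-2.2 -0.5 13.3] [-0.121  0.389  0.119] 24.32
96 -18.8 [0.6179 0.1737 0.0977] [-1.5 -0.8 14.2] [-0.158  0.358  0.128] 24.63
98 -20.8 [0.6179 0.1736 0.0977] [-1.1  0.3 13.7] [-0.155  0.36   0.139] 24.95
100 -22.8 [0.6179 0.1737 0.0977] [-1.8 -0.3 13.7] [-0.188  0.321  0.148] 25.27
102 -24.8 [0.6179 0.1736 0.0977] [-1.6 -1.1 13.3] [-0.141  0.283  0.16 ] 25.58
104 -26.79 [0.618  0.1736 0.0977] [-1.8  0.1 14. ] [-0.154  0.337  0.193] 25.9
106 -28.78 [0.6179 0.1736 0.0976] [-1.3 -0.5 13.6] [-0.198  0.32   0.282] 26.22
108 -30.77 [0.618  0.1736 0.0977] [-1.2 -1.1 13.9] [-0.212  0.298  0.392] 26.53
```

View pics/w10.png

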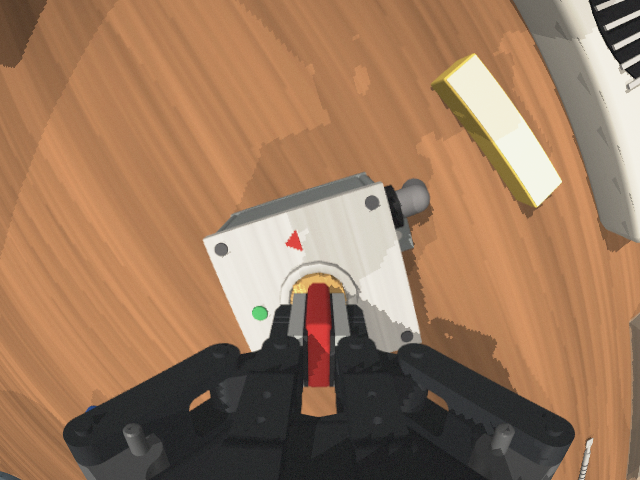

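View pics/s10.png

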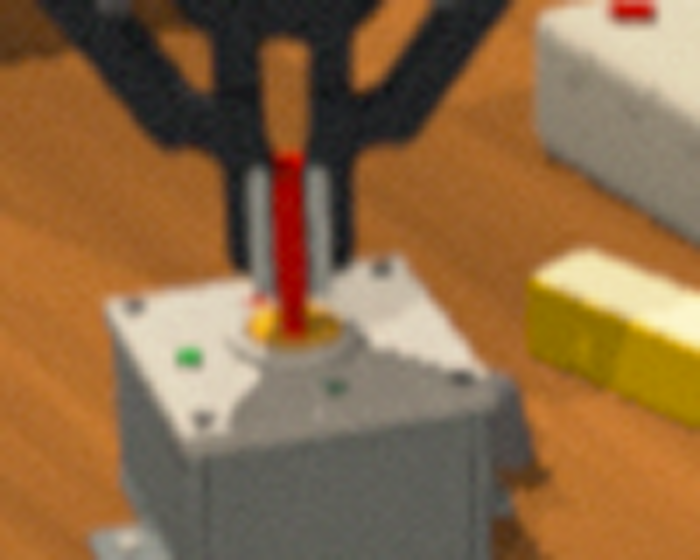

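Run:
```python
from h import *
from cell import r, optics
r.sleep(1.0)
a=R.from_quat(r.current_ee_rot()).as_matrix()[:,1]
print(np.degrees(np.arctan2(a[1],a[0])),r.current_tool_pos(),r.current_contact_force(),r.current_torque(),r.current_opening(),r.current_t())
r.hand_in()
```

```text
-30.757739305454745 [0.61796348 0.17359593 0.09769502] [-1.12791933 -0.99286656 13.81008719] [-0.21107497  0.28555226  0.4319314 ] 0.09013820291107978 27.6333
the job is handed in; nothing more can be done
```

I drew the red-headed key out of the rack and pushed it into the lock until it stopped. I then turned it clockwise to the end stop and handed in at 27.6 s, still gripping and holding it turned.

**Last checks**
- **Grip:** the key did not slip in the jaws; the wrist pictures from the rack and the lock match.
- **Depth:** the hand rose 28.3 mm from rack to lock, against 28 mm expected. The stop stayed hard at 15–24 N while I rocked the key. The vertical push during insertion stayed under about 2 N until that stop, less than the 10–20 N the pins were said to need.
- **Turn:** the hand turned 108° clockwise, which covers the quarter turn plus play and grip give. The torque rose steadily to about 0.16 N m, then climbed sharply from about 104°, as it would at the stop. One second before hand-in it was holding at 0.43 N m with 14 N of downward push.
- **Not turned anticlockwise:** I never commanded an anticlockwise turn.

**Where checks disagreed**
- Early readings of the neck edge in the side camera suggested the key stood up to 2–3 mm short of home. Compared with the same edge measured at the rack, this came down to about 0.5 mm, within the camera error, so I judged it home.
- I took no final picture of the whole scene. The black-headed key and the bottles were still in place when I last saw them, after the red key was lifted out.

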